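Bolt the parts case shut

TASK

Lock the grey two-leaf parts case: with the fingertips, gently push the black knob of its bolt along the L-shaped slot as far as the corner, then push it round the corner and fully home to the end of the short leg. Only push the knob from the side, do not pinch it or pull it up, and leave the goods on and around the case where they are. Finish with the hand clear.

Things in the scene. Friction and masses are not known exactly. Their poses are not given: they have to be found in the camera images.
- case: Grey steel parts case fixed on the table, 180 (x) by 280 (y) by 60 mm high, shut by two flat lid leaves. Origin: centre of its underside, z up; position and yaw (up to 30 degrees either way) vary. On the larger leaf (-y side) is a bolt latch: a steel plate with an L-shaped slot and a black knob. A keeper 56 x 14 mm, 12 mm high, for the bolt stands on the other leaf at x 18, y 50 mm
- plate_mid (a point): centre of the latch plate's top face, 76 mm above the table (16 mm above the case top). The plate measures 95 mm along the case's x and 120 mm along its y. Its slot is 18 mm wide: a long leg along the case's +y, then at the corner a short leg square to it, towards the case's -x. Above the plate all is free around the knob
- knob: black knob; its origin is its centre: an upright cylinder 26 mm in diameter, 30 mm tall (15 mm above and below it); underside 3 mm above the plate, top 109 mm above the table. Its 14 mm pin runs in the slot with 2 mm play each side and cannot tilt. A 6 N spring holds it down. A slow side push of 1.5 to 5 N moves it; it stays where left. Not to bear over 30 N or be pinched
- slot_start (a point): point of the slot's centre line at the beginning of the long leg, on the plate's top face
- slot_corner (a point): the same where the two legs meet: 60 mm along the case's +y from slot_start
- slot_end (a point): the same at the blind end of the short leg: 35 mm along the case's -x from slot_corner
- bolt (a joint): travel of bolt and knob along the long leg, m, growing along the case's +y: 0 at slot_start, 0.060 at the corner; the pin's play lets it reach 0.062 against the wall. It starts between 0 and 0.02. The bolt is in the keeper at the corner
- crosshead (a joint): travel of the knob along the short leg, m, growing along the case's -x: 0 in the long leg, 0.035 at slot_end; the play lets it reach 0.037 against the end wall. It can grow only at the corner
- lift (a joint): lift of the knob against its spring, m: 0 when down as it should stay
- carton_small: loose white carton 45 x 34 x 50 mm standing on the case's smaller leaf, to be left alone; origin under its centre
- coupling: loose brass coupling 28 mm in diameter, 30 mm high, on the case's smaller leaf, to be left alone; origin under its centre
- plug: loose brass plug 22 mm in diameter, 22 mm high, on the case's larger leaf near its corner at -x, -y, to be left alone; origin under its centre
- tape_roll: loose roll of clear tape 100 mm in diameter, 48 mm high, flat on the table to the left, to be left alone; origin under its centre
- carton_flat: loose cardboard carton 110 x 80 x 45 mm on the table to the left, to be left alone; origin under its centre
- jar: loose jar 64 mm in diameter, 85 mm high, on the table to the right, to be left alone; origin under its centre
- screwdriver: loose screwdriver lying on the table to the right, to be left alone; origin under its middle

How it is judged (in metres and radians):
On the way, in this order (a step that is already met when the one before it is completed fails the run):
1. the knob is pushed along the long leg to the corner (value of joint bolt above 0.055 m and value of joint crosshead below 0.012 m).
2. the knob is pushed to the end of the short leg (value of joint bolt above 0.055 m and value of joint crosshead above 0.033 m), for 0.2 s.
At the end, for the whole second after the job is handed in: The bolt is shot (its joint 55 to 65 mm) and the knob rests at the end of the short leg, within 2 mm of the nominal end (crosshead joint 33 to 40 mm), down in the slot (lift under 2 mm) and still (all of step 2 and value of joint lift below 0.002 m and value of joint bolt below 0.065 m and value of joint crosshead below 0.04 m and velocity of joint crosshead between -0.005 and 0.005 m/s); the robot touches nothing.
It fails at once if the knob is pinched or forced: the fingers bear on it with over 38 N in all (any closed grip on it does; the pushes need under 10 N) (contact force between the fingers and knob above 38 N).
It fails at once if the knob is pulled up more than 5 mm (value of joint lift above 0.005 m).
It fails at once if goods on or around the case are shifted more than 20 mm or lifted (distance of any of carton_small, coupling, plug, tape_roll, carton_flat, jar, screwdriver from where it was at the start of the episode above 0.02 m).
It also fails if it takes over 42 s, if anything falls off the work surface, if the arm or the gripper's body presses on something with over 40 N, if the wrist force passes 120 N, or if a joint passes its speed limit or range.

ROBOT

A 6-joint arm with a two-finger parallel gripper is mounted at the origin on the work surface. World frame = base frame: x ahead of the robot, y to its left, z up, the work surface at z = 0. Lengths are in m, angles in degrees, forces in N, time in s.
With the tool pointing down it reaches from about 0.3 to 0.85 m from the base axis. Payload 4.2 kg.
Tool frame: the origin (TCP) lies at the very end of the fingers, on their centre line; the grasp point (between the pads) lies 19 mm behind it; x points along the fingers, y is the direction in which the jaws open and shut, and the axes are right-handed (so a half turn about x gives the same grasp; the last joint's range is limited). The gripper opens to 91 mm and grips with 3 to 60 N. Pads are 32 mm wide; open, the fingers measure 118 mm over their backs; the gripper's body (76 mm by 178 mm) begins 60 mm behind the grasp point.
Start: joints at [-76.604, 18.312, 89.639, -0, 72.044, -1.146], TCP at [0.144, -0.557, 0.179] pointing down, gripper open.
Joint ranges: [-177.97, 177.97], [-48.28, 115.42], [12.27, 149.76], [-77.06, 257.06], [2.81, 150.46], [-146.56, 146.56]. Speed limits (degrees/s): [147.25, 147.25, 180, 180, 180, 180].

INTERFACE

Orientations are given as [roll, pitch, yaw] about the fixed x, y, z axes, in that order (R = Rz(yaw) Ry(pitch) Rx(roll)).
In Python, from plant import * gives the robot as it stands.
- The arm moves only by the tool servo_tool, never from a script. Its argument "increments" is a list of rows, each a list of 2 entries, a list of its own where there are three numbers: the shift along the tool's x, y, z in mm, then the turn, a rotation vector about the tool's x, y, z in rad. In form: [[[x, y, z], [wx, wy, wz]], ...]. A call has exactly 5 rows; each row is the pose to reach, as a shift and turn from the pose measured when the call began, along the tool's axes at that moment; what a row does not reach only later rows make up. A row lasts 1/8 s, in which the tool goes at most 62.5 mm and 10.7 degrees, less where a joint would pass 70% of its speed; a pose out of reach is approached as far as the arm can. A call with a gripper value outside its range is refused whole. "gripper" is the opening in per cent of the stroke, from 0 (shut) to 100 (fully open), set as the call begins (left out, the last holds). The fingers move at their own pace and stop on an object; "newtons" is the grip in N (left out, the last holds). Time passes only in rows, so rows that repeat a pose let the fingers close, or fill a call up. It gives the time, the measured TCP pose, the force and the opening at its end, in the units of the state.
- observe(): the state, without advancing time (a new reading comes with each control period).
- read_camera(name): name is "side" or "top" or "wrist"; returns (picture, depth): 480x640x3 uint8, blue, green, red; 480x640 float32, m along the optical axis (not along the pixel's ray), 0 where there is no reading.
- camera_params(name): a dict with "K" (3x3 intrinsics, pixels), "eye" and "orientation" of the camera in the world. Camera axes: x right, y down, z forward; pixel columns grow to the right and rows downward; lengths in m; the calibration is good to about 2 mm. The wrist camera is an equidistant fisheye: a pixel r from the principal point sees the ray r / f radians off the axis. A picture is of the moment at which its call begins: read the wrist's pose just before it. camera_params takes no time and is no camera call; for the wrist camera it gives the pose at the moment of the call.
- close_job(): hands the job in, once; it reports no verdict.
The state is a dict: "time_s": time; "joints": joint angles; "qvel": joint speeds; "effort": joint torques, N m; "ee_pos": TCP position; "tcp_rot": TCP orientation; "wrist_force": force on the tool from outside, world axes, zero at the start; "torque": the same for the moment, N m; "opening": opening from 0.0 (shut) to 1.0 (fully open).
Only numpy, scipy, OpenCV 4.12 (cv2) and the standard library are available. Lean on these libraries where they do the work, as an engineer would, in place of code of your own. Each camera call takes 0.05 s, during which the arm holds its last target.

## Working session

There is one attempt and no reset: what is moved stays moved. The work goes in short steps, Python scripts to look and compute and a tool call to move; the robot and the scene stay as the last step left them, time stands still between calls to the robot, and variables do not carry over. Pictures are saved under pics/ and viewed, and the job is handed in when it is done.

Besides the shell and the picture viewer there is one more tool, called after "Emit:" in YAML: its name, and indented under it one key for each argument. servo_tool: Moves the arm, as the interface text tells. Its arguments: {"type":"object","properties":{"increments":{"type":"array"},"gripper":{"type":"number"},"newtons":{"type":"number"}},"required":["increments"]}

```bash
mkdir -p pics; python3 - <<'E'
from plant import *
import cv2,pickle,numpy as np
s=observe();print(s)
for n in["top","side"]:
    p=camera_params(n);im,d=read_camera(n);cv2.imwrite(f"pics/{n}0.png",im);pickle.dump((p,im,d),open(f"{n}0.pkl","wb"));print(n,p)
E
```

```text
{'time_s': 0.0, 'joints': array([-7.66043796e+01,  1.83508661e+01,  8.97062537e+01,  1.05819351e-04,
        7.20438117e+01, -1.14405966e+00]), 'qvel': array([ 0.03003491,  0.06186219, -0.01440503,  0.01905018, -0.08570051,
        0.01681998]), 'effort': array([-9.27402034e-04, -4.12461054e+01, -2.31967092e+01,  7.25116907e-02,
        4.57060256e-02, -1.46887792e-04]), 'ee_pos': array([ 0.14424193, -0.55602798,  0.17822914]), 'tcp_rot': array([-91.20117158,  89.89906852, 103.33847575]), 'wrist_force': array([-1.07885988, -0.05904707,  0.36817066]), 'torque': array([ 0.01195735, -0.0187092 ,  0.05468136]), 'opening': 1.002617667000712}
top {'K': array([[612.64020251,   0.        , 316.6656196 ],
       [  0.        , 612.64020251, 249.27225488],
       [  0.        ,   0.        ,   1.        ]]), 'eye': array([ 0.2935862 , -0.00732846,  1.69915234]), 'orientation': array([-171.48744036,   -0.49336192,  -91.37301871])}
side {'K': array([[520.98073909,   0.        , 317.65098063],
       [  0.        , 520.98073909, 247.49713177],
       [  0.        ,   0.        ,   1.        ]]), 'eye': array([0.43292138, 0.83306871, 0.69706837]), 'orientation': array([-125.84984155,   -0.70708328, -173.20811885])}
```

View pics/top0.png

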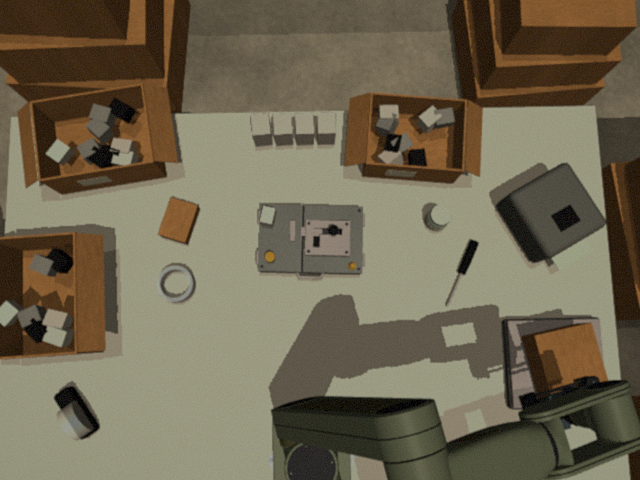

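View pics/side0.png

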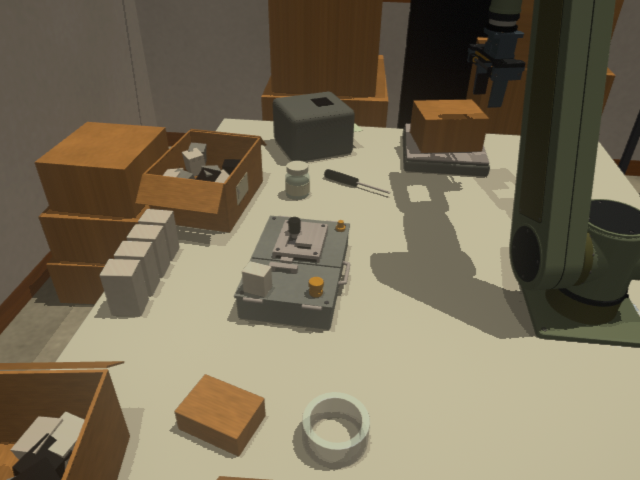

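The top view shows the case around pixel (310,238), with the knob near (334,230) on the plate and the small leaf to the left. I'll zoom in and measure from here.

```bash
cat > h.py <<'E'
import numpy as np,cv2,pickle
from scipy.spatial.transform import Rotation as R
def Rc(p): return R.from_euler('xyz',p['orientation'],degrees=True).as_matrix()
def ray(p,u,v,z):
    d=Rc(p)@np.linalg.inv(p['K'])@np.array([u,v,1.]);e=np.array(p['eye']);return e+d*(z-e[2])/d[2]
def proj(p,X):
    c=Rc(p).T@(np.array(X)-p['eye']);c=p['K']@c;return c[:2]/c[2]
E
python3 - <<'E'
from h import *
p,im,d=pickle.load(open("top0.pkl","rb"))
cv2.imwrite("pics/topz.png",cv2.resize(im[190:290,240:380],None,fx=5.7,fy=5.7,interpolation=cv2.INTER_CUBIC))
q,jm,e=pickle.load(open("side0.pkl","rb"))
cv2.imwrite("pics/sidez.png",cv2.resize(jm[200:330,225:365],None,fx=4.6,fy=4.6,interpolation=cv2.INTER_CUBIC))
# height map from top
uu,vv=np.meshgrid(np.arange(640),np.arange(480))
r=np.stack([(uu-p['K'][0,2])/p['K'][0,0],(vv-p['K'][1,2])/p['K'][1,1],np.ones_like(uu)],-1)*d[...,None]
W=r@Rc(p).T+p['eye']
np.save("W.npy",W)
Z=W[...,2]
for v in range(222,240,2): print(v,(Z[v,320:346:2]*1000).astype(int))
# case mask by height
m=((Z>.05)&(Z<.069)).astype(np.uint8);m[:195]=0;m[285:]=0;m[:,:245]=0;m[:,:][:,375:]=0
pts=W[m>0][:,:2]; print(len(pts),cv2.minAreaRect((pts*1000).astype(np.float32)))
m=((Z>.072)&(Z<.08)).astype(np.uint8);m[:195]=0;m[285:]=0;m[:,:300]=0;m[:,355:]=0
pts=W[m>0][:,:2]; print(len(pts),cv2.minAreaRect((pts*1000).astype(np.float32)))
m=((Z>.1)&(Z<.115)).astype(np.uint8);m[:195]=0;m[285:]=0;m[:,:300]=0;m[:,355:]=0
pts=W[m>0];print(len(pts),pts.mean(0),cv2.minEnclosingCircle((pts[:,:2]*1000).astype(np.float32)))
E
```

```text
222 [79 72 78 78 77 78 75 75 73 72 72 71 79]
224 [77 68 73 74 78 71 76 75 73 76 80 77 79]
226 [ 72  77  73  75  73 111 112 106 105  74  73  73  68]
228 [ 66  74  74  65  72 107 107 110 108  72  73  81  74]
230 [ 69  70  62  63  63 104 108 105 104  66  62  75  78]
232 [ 56  64  67  65  60 109 111 101 113  75  60  81  69]
234 [ 61  63  71  61  56  87  98 103  87  63  61  72  72]
236 [72 78 76 77 76 78 76 73 85 74 75 73 72]
238 [75 72 72 73 79 72 87 81 76 69 64 73 73]
5219 ((569.3816528320312, -10.869338989257812), (294.0480651855469, 185.8003692626953), 87.32977294921875)
908 ((562.6492919921875, -60.69384765625), (176.06353759765625, 130.30172729492188), 0.004506472963839769)
76 [ 0.58341702 -0.0711937   0.10760304] ((583.6038818359375, -71.19334411621094), 13.358521461486816)
```

View pics/topz.png

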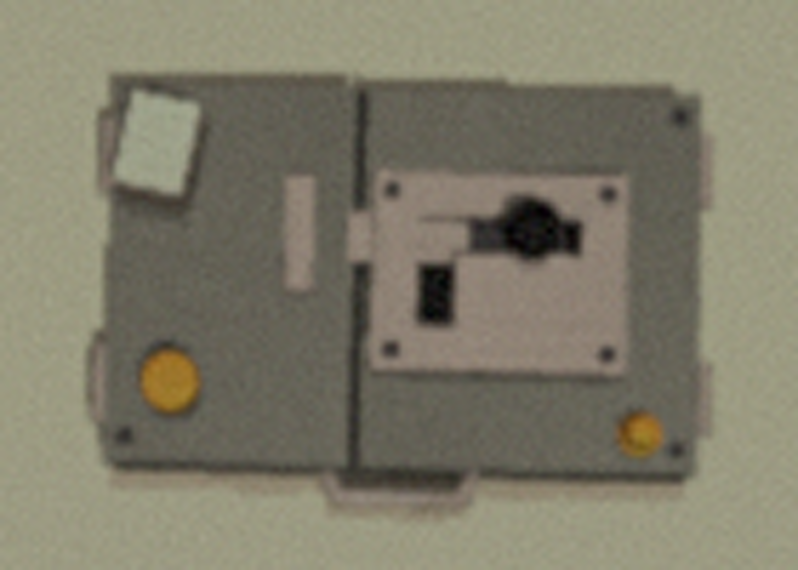

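View pics/sidez.png

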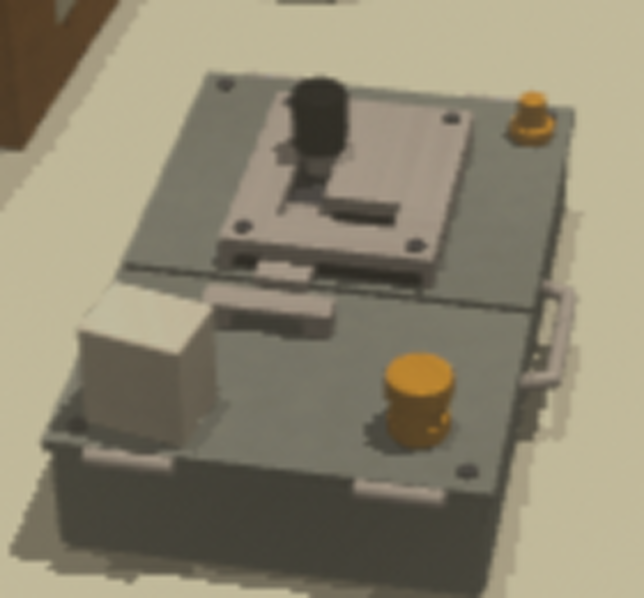

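The zoomed view shows the plate corners at about (377,170), (629,174), (626,376) and (371,370). The knob top is near (530,228), and the short-leg end is near (436,325). Next I'll convert these to world points.

```bash
python3 - <<'E'
from h import *
p,im,d=pickle.load(open("top0.pkl","rb"))
f=lambda u,v,z: ray(p,240+(u+.5)/5.7-.5,190+(v+.5)/5.7-.5,z)
# plate by colour: contour within deck
hsv=cv2.cvtColor(im,cv2.COLOR_BGR2HSV)
C=[f(*c,.076)[:2] for c in[(377,170),(629,174),(626,376),(371,370)]]
C=np.array(C);print("plate",C*1e3,C.mean(0));print([np.linalg.norm(C[i]-C[i-1])*1e3 for i in range(4)])
e=[(C[0]-C[1]),(C[3]-C[2])]
for a in e: print("y-axis yaw",np.degrees(np.arctan2(-a[0],a[1])))
for a in [C[0]-C[3],C[1]-C[2]]: print("x yaw",np.degrees(np.arctan2(a[1],a[0])))
# case corners at z .06
D=np.array([f(*c,.06)[:2] for c in[(111,76),(700,93),(690,473),(105,465)]])
print("case",D*1e3,D.mean(0));print([np.linalg.norm(D[i]-D[i-1])*1e3 for i in range(4)])
for a in [D[0]-D[1],D[3]-D[2]]: print("yaw",np.degrees(np.arctan2(-a[0],a[1])))
# corner screws
S=np.array([f(*c,.076)[:2] for c in[(392,189),(608,193),(607,355),(391,348)]])
print("screws",S.mean(0));
for a in [S[0]-S[1],S[3]-S[2]]: print("yaw",np.degrees(np.arctan2(-a[0],a[1])))
print("knob",f(530,226,.109),"slot start end wall",f(582,238,.076),"short end wall L,R",f(418,325,.076),f(455,325,.076),"leg edges",f(500,220,.076),f(500,254,.076))
q,jm,_=pickle.load(open("side0.pkl","rb"))
g=lambda u,v,z: ray(q,225+(u+.5)/4.6-.5,200+(v+.5)/4.6-.5,z)
print("side knob",g(320,96,.109)); P=np.array([g(*c,.076) for c in[(220,241),(282,97),(470,110),(433,262)]]);print("side plate",P,P.mean(0))
print("plug",f(640,430,.08)); print("side short end",g(400,206,.076),"corner outer",g(281,212,.076))
E
```

```text
plate [[ 6.18250974e+02  4.31433065e-01]
 [ 6.13667705e+02 -1.18832692e+02]
 [ 5.17159183e+02 -1.14332791e+02]
 [ 5.22726464e+02  5.28472922e+00]] [ 0.56795108 -0.05686233]
[np.float64(95.647720277731), np.float64(119.35215906081936), np.float64(96.61337303652348), np.float64(119.74700696748815)]
y-axis yaw -2.200769042968867
y-axis yaw -2.6647573662977515
x yaw -2.9085152174154616
x yaw -2.6695958896825456
case [[ 670.20565558  127.07733935]
 [ 655.6441058  -155.29105839]
 [ 472.4488387  -144.14470097]
 [ 482.59390401  131.79225293]] [ 0.57022313 -0.01014154]
[np.float64(187.67098800171826), np.float64(282.7436131500598), np.float64(183.53404907950406), np.float64(276.1233870521251)]
yaw -2.952090029344048
yaw -2.105581446842201
screws [ 0.56848662 -0.05627834]
yaw -2.3569938625395825
yaw -3.1766001091456735
knob [ 0.58368218 -0.06994959  0.109     ] slot start end wall [ 0.58339653 -0.09564618  0.076     ] short end wall L,R [ 0.5435905  -0.01726047  0.076     ] [ 0.54319661 -0.03465809  0.076     ] leg edges [ 0.59289954 -0.0571536   0.076     ] [ 0.57660046 -0.05672099  0.076     ]
side knob [ 0.58155696 -0.06446608  0.109     ]
side plate [[ 0.61512458  0.00618179  0.076     ]
 [ 0.60765831 -0.11148876  0.076     ]
 [ 0.51781857 -0.11252474  0.076     ]
 [ 0.52118811  0.00884412  0.076     ]] [ 0.56544739 -0.0522469   0.076     ]
plug [ 0.49099571 -0.11980065  0.08      ]
side short end [ 0.54063531 -0.03054329  0.076     ] corner outer [ 0.59240776 -0.01883787  0.076     ]
```

The slot yaw is about -2.6°, and the views agree: plate at (0.568,-0.056), knob at about (0.583,-0.069). I estimate the corner at (0.586,-0.027) and the end at (0.551,-0.0255). Next I'll work out the approach.

```bash
cat >> h.py <<'E'
YAW=-2.6
a=np.radians(YAW);CX=np.array([np.cos(a),np.sin(a),0]);CY=np.array([-np.sin(a),np.cos(a),0])
def want(s=1): # tool x down, tool y = s*CY
    x=np.array([0,0,-1.]);y=s*CY;return np.stack([x,y,np.cross(x,y)],1)
def go(st,pos,Rw=None):
    Rm=R.from_euler('xyz',st['tcp_rot'],degrees=True).as_matrix()
    t=Rm.T@(np.array(pos)-st['ee_pos'])*1e3
    w=R.from_matrix(Rm.T@(Rw if Rw is not None else Rm)).as_rotvec()
    return np.round(t,1),np.round(w,4)
E
python3 - <<'E'
from plant import *
from h import *
st=observe();Rm=R.from_euler('xyz',st['tcp_rot'],degrees=True).as_matrix();print(Rm.round(3))
for s in(1,-1):print(s,go(st,[.581,-.14,.178],want(s)))
E
```

```text
[[-0.     0.251 -0.968]
 [ 0.002 -0.968 -0.251]
 [-1.    -0.002 -0.   ]]
1 (array([   0.8, -293.1, -527.2]), array([-2.8424e+00, -2.3000e-03,  3.0000e-04]))
-1 (array([   0.8, -293.1, -527.2]), array([2.992e-01, 2.000e-04, 1.600e-03]))
```

Emit:
servo_tool:
  increments:
    - [[0,-25,-45],[0.03,0,0]]
    - [[0,-52,-93],[0.06,0,0]]
    - [[0,-79,-142],[0.09,0,0]]
    - [[0,-106,-190],[0.12,0,0]]
    - [[0,-133,-239],[0.15,0,0]]
  gripper: 0
  newtons: 20

```text
time_s: 0.72
ee_pos: [0.3431, -0.3659, 0.1782]
tcp_rot: [-76.5, 89.9, 109.4]
wrist_force: [1.4, -0.5, -0.3]
opening: 0.481
```

```bash
python3 - <<'E'
from plant import *
from h import *
st=observe();print(st['ee_pos'],st['joints'],go(st,[.581,-.14,.178],want(-1)))
E
```

```text
[ 0.34309995 -0.36586947  0.17824531] [-4.81845268e+01  1.17841452e+01  9.88930653e+01  4.51665246e-02
  6.94254104e+01  3.59283674e+01] (array([   0.5, -200.3, -259.8]), array([0.1479, 0.0006, 0.0018]))
```

Emit:
servo_tool:
  increments:
    - [[0,-36,-47],[0.03,0,0]]
    - [[0,-74,-96],[0.06,0,0]]
    - [[0,-112,-146],[0.09,0,0]]
    - [[0,-150,-195],[0.12,0,0]]
    - [[0,-188,-244],[0.148,0,0.002]]

```text
time_s: 1.35
ee_pos: [0.5677, -0.1522, 0.1782]
tcp_rot: [21.6, 89.9, -161.0]
wrist_force: [0.8, -1.1, 0.5]
opening: 0.006
```

```bash
python3 - <<'E'
from plant import *
from h import *
st=observe();print(st['ee_pos'],st['opening'],go(st,[.581,-.128,.10],want(-1)))
p=camera_params("wrist");im,d=read_camera("wrist");cv2.imwrite("pics/w1.png",im);pickle.dump((p,im,d),open("w1.pkl","wb"));print(p)
E
```

```text
[ 0.5676681  -0.15224855  0.17815333] 0.005802980141981333 (array([ 78.1, -24.9, -12.3]), array([-0.0009,  0.0011, -0.0004]))
{'K': array([[371.64829954,   0.        , 317.52760216],
       [  0.        , 371.64829954, 234.64355041],
       [  0.        ,   0.        ,   1.        ]]), 'eye': array([ 0.64778546, -0.15454938,  0.38403183]), 'orientation': array([ 1.63539607e+02, -9.88171803e-02, -9.26523847e+01])}
```

View pics/w1.png

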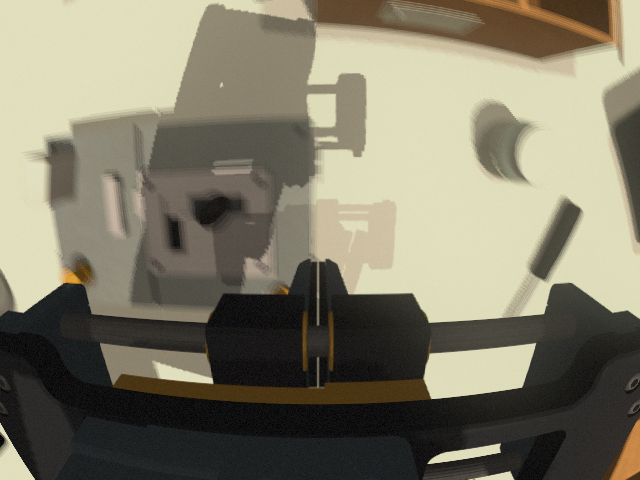

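The wrist view shows the shut fingers near (318,290) and the knob at about (210,208), with free space between them. Next, descend behind the knob.

Emit:
servo_tool:
  increments:
    - [[20,-12,-6],[0,0,0]]
    - [[45,-24,-12],[0,0,0]]
    - [[70,-25,-12],[0,0,0]]
    - [[88,-25,-12],[0,0,0]]
    - [[90,-25,-12],[0,0,0]]

```text
time_s: 2.02
ee_pos: [0.5854, -0.1213, 0.0862]
tcp_rot: [-93.3, 89.7, 84.2]
wrist_force: [-0.1, -0.4, -0.0]
opening: 0.004
```

```bash
python3 - <<'E'
from plant import *
from h import *
st=observe();print(st['ee_pos'],st['wrist_force'],go(st,[.583,-.10,.087],want(-1)))
p=camera_params("wrist");im,d=read_camera("wrist");cv2.imwrite("pics/w2.png",im);pickle.dump((p,im,d),open("w2.pkl","wb"))
p=camera_params("side");im,d=read_camera("side");cv2.imwrite("pics/s2.png",cv2.resize(im[150:320,205:385],None,fx=4,fy=3.5))
E
```

```text
[ 0.58538627 -0.12130746  0.08618372] [-0.08035424 -0.44813501 -0.03806768] (array([ -0.7, -21.2,   3.3]), array([ 0.0027, -0.0003,  0.0056]))
```

View pics/w2.png

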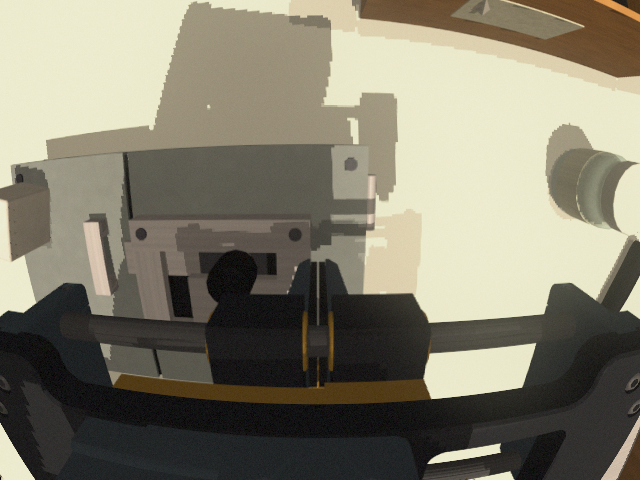

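View pics/s2.png

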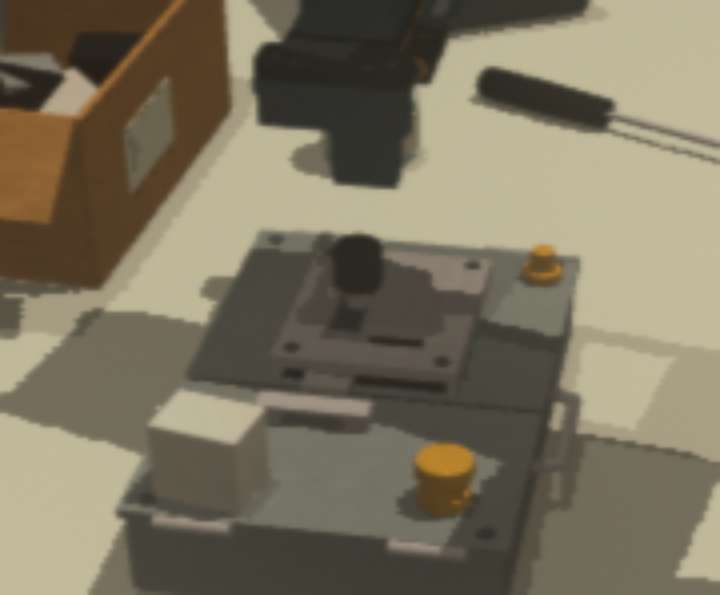

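The side view shows the fingertips around pixel (296,203) behind the knob at (294,225). I'll check the projection.

```bash
python3 - <<'E'
from plant import *
from h import *
q=pickle.load(open("side0.pkl","rb"))[0]
st=observe();print(st['ee_pos'],st['tcp_rot']);print(proj(q,st['ee_pos']),proj(q,st['ee_pos']+[0,.0135,0]), proj(q,[.583,-.069,.109]))
print(go(st,[.583,-.10,.087],want(-1)))
def wpt(p,u,v,z):
    x=np.array([u-p['K'][0,2],v-p['K'][1,2]]);r=np.linalg.norm(x);th=r/p['K'][0,0]
    d=np.append(np.sin(th)*x/r,np.cos(th));d=Rc(p)@d;return p['eye']+d*(z-p['eye'][2])/d[2]
p,im,d=pickle.load(open("w2.pkl","rb"))
print("wrist knob top(234,268)",wpt(p,234,268,.109),"tip(318,263)",wpt(p,318,263,.086))
for c in[(131,219),(310,216),(141,234),(295,235),(170,275),(192,317),(171,317),(200,252),(277,252),(277,275)]:print(c,wpt(p,*c,.076).round(4))
E
```

```text
[ 0.58678802 -0.12166834  0.08797956] [-129.41946346   89.63464455   48.12378338]
[295.9859308  214.29597165] [295.04028207 217.59241934] [293.8250266  219.25350284]
(array([  1.1, -21.5,   4.7]), array([ 0.0025, -0.004 ,  0.0049]))
wrist knob top(234,268) [ 0.59454094 -0.07566572  0.109     ] tip(318,263) [ 0.58713714 -0.12059619  0.086     ]
(131, 219) [0.6175 0.0009 0.076 ]
(310, 216) [ 0.6135 -0.1169  0.076 ]
(141, 234) [ 0.607  -0.0049  0.076 ]
(295, 235) [ 0.6021 -0.1072  0.076 ]
(170, 275) [ 0.5778 -0.0214  0.076 ]
(192, 317) [ 0.5461 -0.0318  0.076 ]
(171, 317) [ 0.5458 -0.0156  0.076 ]
(200, 252) [ 0.5933 -0.0455  0.076 ]
(277, 252) [ 0.5916 -0.0954  0.076 ]
(277, 275) [ 0.5762 -0.0942  0.076 ]
```

```bash
python3 - <<'E'
from plant import *
from h import *
st=observe();print(st['time_s'],st['ee_pos'])
p=camera_params("side");im,d=read_camera("side");cv2.imwrite("pics/s3.png",cv2.resize(im[150:280,235:355],None,fx=4.6,fy=4.6))
iK=np.linalg.inv(p['K'])
for v in range(185,226,3):
    print(v,[tuple((Rc(p)@(iK@[u,v,1]*d[v,u])+p['eye']).round(3)) for u in (290,296,302)])
print(observe()['ee_pos'])
E
```

```text
2.125 [ 0.58678802 -0.12166834  0.08797956]
185 [(np.float64(0.584), np.float64(-0.039), np.float64(0.206)), (np.float64(0.573), np.float64(-0.042), np.float64(0.205)), (np.float64(0.561), np.float64(-0.04), np.float64(0.208))]
188 [(np.float64(0.597), np.float64(-0.11), np.float64(0.159)), (np.float64(0.584), np.float64(-0.11), np.float64(0.16)), (np.float64(0.571), np.float64(-0.109), np.float64(0.162))]
191 [(np.float64(0.597), np.float64(-0.11), np.float64(0.152)), (np.float64(0.584), np.float64(-0.111), np.float64(0.152)), (np.float64(0.571), np.float64(-0.107), np.float64(0.156))]
194 [(np.float64(0.597), np.float64(-0.111), np.float64(0.144)), (np.float64(0.585), np.float64(-0.113), np.float64(0.144)), (np.float64(0.572), np.float64(-0.111), np.float64(0.146))]
197 [(np.float64(0.598), np.float64(-0.115), np.float64(0.134)), (np.float64(0.584), np.float64(-0.108), np.float64(0.139)), (np.float64(0.572), np.float64(-0.112), np.float64(0.138))]
200 [(np.float64(0.598), np.float64(-0.113), np.float64(0.128)), (np.float64(0.585), np.float64(-0.113), np.float64(0.129)), (np.float64
[... 862 characters left out ...]
at64(0.608), np.float64(-0.256), np.float64(-0.0)), (np.float64(0.594), np.float64(-0.262), np.float64(-0.003))]
218 [(np.float64(0.592), np.float64(-0.073), np.float64(0.109)), (np.float64(0.58), np.float64(-0.077), np.float64(0.107)), (np.float64(0.591), np.float64(-0.243), np.float64(0.001))]
221 [(np.float64(0.59), np.float64(-0.061), np.float64(0.109)), (np.float64(0.578), np.float64(-0.064), np.float64(0.108)), (np.float64(0.576), np.float64(-0.135), np.float64(0.063))]
224 [(np.float64(0.59), np.float64(-0.06), np.float64(0.102)), (np.float64(0.577), np.float64(-0.06), np.float64(0.104)), (np.float64(0.571), np.float64(-0.106), np.float64(0.074))]
[ 0.58720878 -0.12178302  0.08853257]
```

View pics/s3.png

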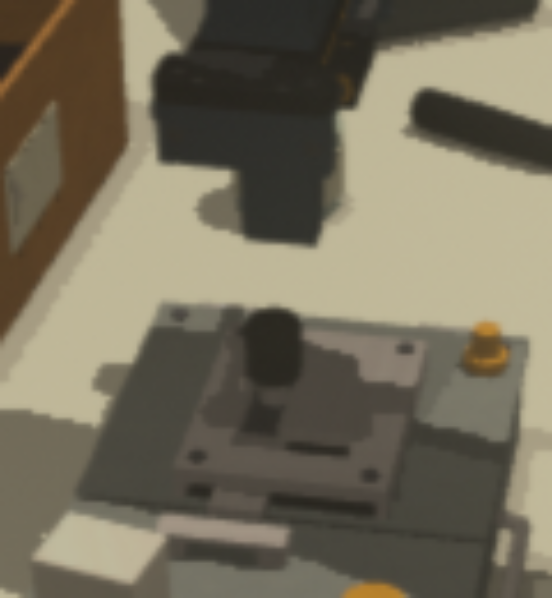

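```bash
python3 - <<'E'
from plant import *
from h import *
q,jm,dd=pickle.load(open("side0.pkl","rb"))
print("start tcp in side0",proj(q,[.1442,-.5565,.1782]))
cv2.imwrite("pics/s0tip.png",cv2.resize(jm[20:130,440:560],None,fx=5,fy=5))
p,im,d=pickle.load(open("w2.pkl","rb"))
def w3(u,v):
    x=np.array([u-p['K'][0,2],v-p['K'][1,2]]);r=np.linalg.norm(x);th=r/p['K'][0,0]
    k=np.append(np.tan(th)*x/r,1)*d[v,u];return (Rc(p)@k+p['eye']).round(3)
for u in (300,308,313,325,330):
    print(u,[tuple(map(float,w3(u,v))) for v in (258,262,265,270,280,290)])
print(w3(232,270),w3(225,265),w3(240,265), w3(150,250))
E
```

```text
start tcp in side0 [483.35020217 112.18519428]
300 [(0.588, -0.109, 0.077), (0.584, -0.109, 0.076), (0.603, -0.113, 0.13), (0.603, -0.113, 0.136), (0.603, -0.114, 0.147), (0.603, -0.114, 0.158)]
308 [(0.587, -0.114, 0.077), (0.603, -0.117, 0.126), (0.603, -0.117, 0.131), (0.603, -0.117, 0.136), (0.603, -0.117, 0.148), (0.603, -0.118, 0.158)]
313 [(0.581, -0.117, 0.061), (0.602, -0.119, 0.122), (0.601, -0.119, 0.126), (0.601, -0.119, 0.132), (0.602, -0.119, 0.145), (0.601, -0.119, 0.154)]
325 [(0.581, -0.125, 0.061), (0.602, -0.125, 0.123), (0.599, -0.125, 0.122), (0.602, -0.125, 0.134), (0.601, -0.124, 0.144), (0.602, -0.124, 0.155)]
330 [(0.58, -0.128, 0.06), (0.603, -0.127, 0.126), (0.603, -0.127, 0.131), (0.602, -0.127, 0.136), (0.603, -0.127, 0.148), (0.603, -0.126, 0.158)]
[ 0.593 -0.074  0.108] [ 0.596 -0.071  0.108] [ 0.594 -0.078  0.103] [ 0.596 -0.01   0.077]
```

View pics/s0tip.png

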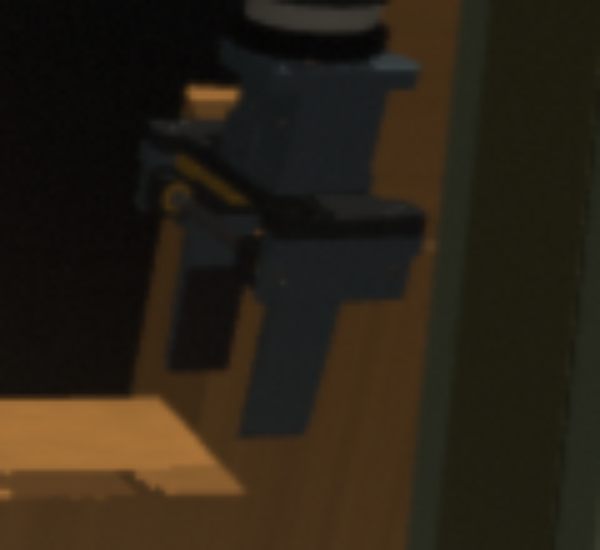

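Both the side and wrist depths put the visible fingertips at z≈0.122, while the reported TCP is at 0.088. The same ~34 mm gap shows in the first picture. To test it without risk, I'll push at this height. If the cameras are right, the fingers will pass 13 mm above the knob with no force. If the report is right, the knob will move gently.

Emit:
servo_tool:
  increments:
    - [[0,-10,2],[0,0,0]]
    - [[0,-20,4],[0,0,0]]
    - [[0,-26,4],[0,0,0]]
    - [[0,-30,4],[0,0,0]]
    - [[0,-34,4],[0,0,0]]

```text
time_s: 2.8
ee_pos: [0.5847, -0.0873, 0.0887]
tcp_rot: [-139.1, 89.6, 38.5]
wrist_force: [0.4, -0.5, -0.4]
opening: 0.005
```

```bash
python3 - <<'E'
from plant import *
from h import *
st=observe();print(st['ee_pos'],st['wrist_force'])
p=camera_params("side");im,d=read_camera("side");cv2.imwrite("pics/s4.png",cv2.resize(im[150:280,235:355],None,fx=4.6,fy=4.6))
E
```

```text
[ 0.58473223 -0.08733061  0.08869344] [ 0.40647145 -0.50937613 -0.43323827]
```

View pics/s4.png

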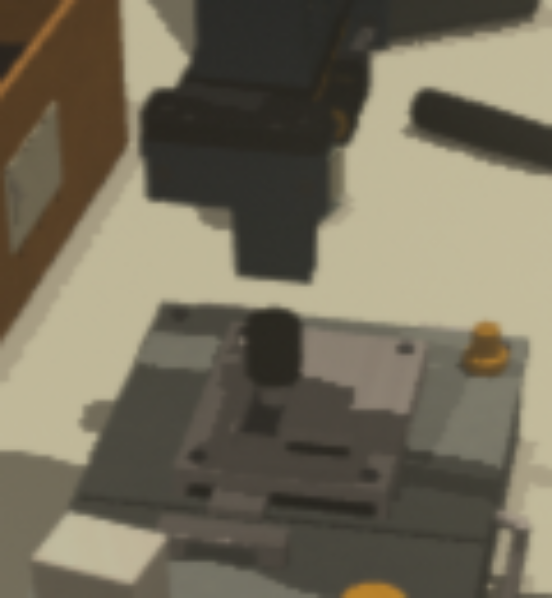

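There is no force and the knob hasn't moved (still at (294,225)). The true tips are about 34 mm higher than reported, so I'll back off and descend by that much, watching the force.

Emit:
servo_tool:
  increments:
    - [[0,12,1],[0,0,0]]
    - [[0,24,1],[0,0,0]]
    - [[5,28,1],[0,0,0.005]]
    - [[14,28,1],[0,0,0.005]]
    - [[22,28,1],[0,-0.004,0.005]]

```text
time_s: 3.48
ee_pos: [0.5822, -0.1146, 0.0655]
tcp_rot: [-90.5, 90.0, 87.0]
wrist_force: [0.6, 0.2, -0.0]
opening: 0.005
```

```bash
python3 - <<'E'
from plant import *
from h import *
st=observe();print(st['ee_pos'],st['wrist_force'],go(st,[.583,-.115,.054],want(-1)))
E
```

```text
[ 0.58218856 -0.11461703  0.06554248] [ 0.55799791  0.17354701 -0.04295684] (array([11.5,  0.4, -0.8]), array([ 0.0026, -0.    ,  0.0004]))
```

Emit:
servo_tool:
  increments:
    - [[3,0,-1],[0,0,0]]
    - [[6,0,-1],[0,0,0]]
    - [[8,0,-1],[0,0,0]]
    - [[10,0,-1],[0,0,0]]
    - [[10,0,-1],[0,0,0]]

```text
time_s: 4.1
ee_pos: [0.5831, -0.1146, 0.0555]
tcp_rot: [-85.3, 90.0, 92.2]
wrist_force: [-0.3, 0.5, 0.3]
opening: 0.005
```

```bash
python3 - <<'E'
from plant import *
from h import *
st=observe();print(st['ee_pos'],st['wrist_force'])
p=camera_params("side");im,d=read_camera("side");cv2.imwrite("pics/s5.png",cv2.resize(im[150:280,235:355],None,fx=4.6,fy=4.6))
iK=np.linalg.inv(p['K'])
for v in range(197,228,2):
    print(v,[(Rc(p)@(iK@[u,v,1]*d[v,u])+p['eye']).round(3).tolist() for u in (287,293,300)])
E
```

```text
[ 0.58311926 -0.11463892  0.05551893] [-0.30150822  0.48655642  0.33990299]
197 [[0.59, -0.033, 0.182], [0.578, -0.033, 0.184], [0.564, -0.032, 0.186]]
199 [[0.59, -0.034, 0.177], [0.578, -0.034, 0.179], [0.564, -0.033, 0.181]]
201 [[0.59, -0.036, 0.172], [0.578, -0.032, 0.175], [0.564, -0.03, 0.178]]
203 [[0.59, -0.035, 0.168], [0.578, -0.032, 0.171], [0.564, -0.033, 0.171]]
205 [[0.639, -0.302, -0.001], [0.59, -0.101, 0.124], [0.575, -0.101, 0.125]]
207 [[0.637, -0.293, -0.001], [0.59, -0.104, 0.117], [0.575, -0.102, 0.119]]
209 [[0.636, -0.285, -0.002], [0.59, -0.105, 0.111], [0.575, -0.106, 0.112]]
211 [[0.634, -0.272, -0.0], [0.591, -0.106, 0.106], [0.575, -0.104, 0.109]]
213 [[0.632, -0.261, 0.001], [0.591, -0.106, 0.101], [0.575, -0.104, 0.103]]
215 [[0.631, -0.257, -0.002], [0.591, -0.106, 0.096], [0.575, -0.105, 0.097]]
217 [[0.612, -0.149, 0.061], [0.586, -0.077, 0.109], [0.576, -0.105, 0.092]]
219 [[0.611, -0.145, 0.059], [0.586, -0.075, 0.106], [0.582, -0.149, 0.058]]
221 [[0.605, -0.108, 0.078], [0.584, -0.065, 0.107], [0.571, -0.072, 0.104]]
223 [[0.604, -0.102, 0.077], [0.583, -0.058, 0.107], [0.57, -0.072, 0.099]]
225 [[0.602, -0.095, 0.076], [0.583, -0.055, 0.104], [0.571, -0.076, 0.091]]
227 [[0.601, -0.087, 0.076], [0.583, -0.059, 0.096], [0.571, -0.075, 0.087]]
```

View pics/s5.png

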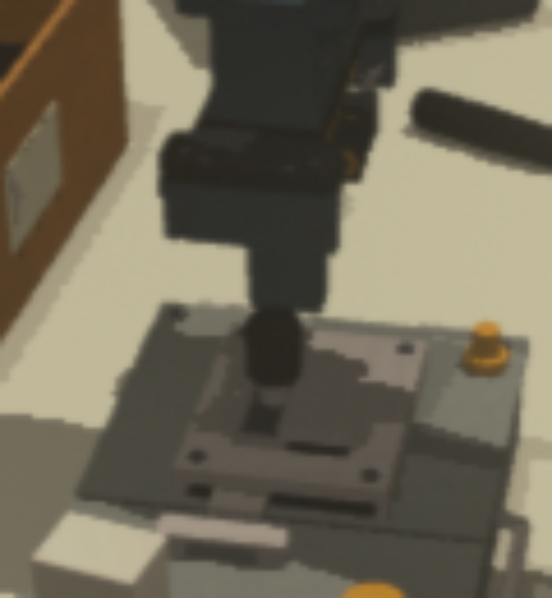

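The tips are now at z≈0.090, beside the knob, with the front face at y≈-0.104. I expect contact at TCP y≈-0.093. Begin the push.

Emit:
servo_tool:
  increments:
    - [[0,-7,0],[0,0,0]]
    - [[0,-14,0],[0,0,0]]
    - [[0,-18,0],[0,0,0]]
    - [[0,-21,0],[0,0,0]]
    - [[0,-24,0],[0,0,0]]

```text
time_s: 4.78
ee_pos: [0.5843, -0.0909, 0.0557]
tcp_rot: [123.6, 90.0, -58.8]
wrist_force: [0.9, -1.8, -0.1]
opening: 0.007
```

Emit:
servo_tool:
  increments:
    - [[0,-3,0],[0,0,0]]
    - [[0,-6,0],[0,0,0]]
    - [[0,-9,0],[0,0,0]]
    - [[0,-12,0],[0,0,0]]
    - [[0,-15,0],[0,0,0]]

```text
time_s: 5.4
ee_pos: [0.5849, -0.0757, 0.0557]
tcp_rot: [123.3, 90.0, -59.2]
wrist_force: [0.7, -2.5, -0.2]
opening: 0.003
```

```bash
cat > look.py <<'E'
import sys
from plant import *
from h import *
n=sys.argv[1]
st=observe();print(st['time_s'],st['ee_pos'],st['wrist_force'])
p=camera_params("side");im,d=read_camera("side");cv2.imwrite(f"pics/{n}.png",cv2.resize(im[150:280,235:355],None,fx=4.6,fy=4.6))
pickle.dump((p,im,d),open(n+".pkl","wb"))
E
python3 look.py s6
```

```text
5.4 [ 0.58492455 -0.07573994  0.05569218] [ 0.67632085 -2.4754142  -0.23388282]
```

View pics/s6.png

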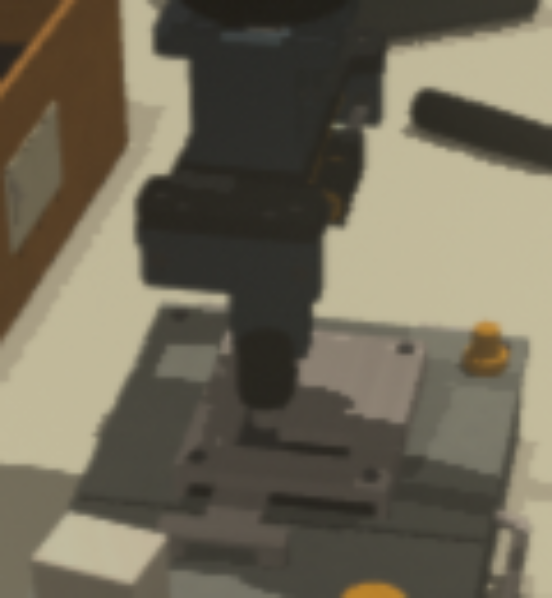

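The knob is moving with the fingers; it is now near (292,225), and the push force is 2.5 N. Continue.

Emit:
servo_tool:
  increments:
    - [[0,-3,0],[0,0,0]]
    - [[0,-6,0],[0,0,0]]
    - [[0,-9,0],[0,0,0]]
    - [[0,-12,0],[0,0,0]]
    - [[0,-15,0],[0,0,0]]

```text
time_s: 6.08
ee_pos: [0.5856, -0.0601, 0.0557]
tcp_rot: [179.7, 90.0, -2.7]
wrist_force: [-0.1, -0.9, -0.0]
opening: 0.007
```

Emit:
servo_tool:
  increments:
    - [[0,-2,0],[0,0,0]]
    - [[0,-4,0],[0,0,0]]
    - [[0,-5,0],[0,0,0]]
    - [[0,-6,0],[0,0,0]]
    - [[0,-6,0],[0,0,0]]

```text
time_s: 6.7
ee_pos: [0.5859, -0.054, 0.0557]
tcp_rot: [-159.5, 90.0, 18.1]
wrist_force: [0.2, -1.4, -0.0]
opening: 0.005
```

```bash
python3 look.py s7; python3 - <<'E'
from plant import *
from h import *
p=camera_params("wrist");im,d=read_camera("wrist");cv2.imwrite("pics/w7.png",im);pickle.dump((p,im,d),open("w7.pkl","wb"))
p=camera_params("top");im,d=read_camera("top");pickle.dump((p,im,d),open("t7.pkl","wb"));cv2.imwrite("pics/t7.png",cv2.resize(im[190:290,240:380],None,fx=5.7,fy=5.7,interpolation=cv2.INTER_CUBIC))
E
```

```text
6.7 [ 0.585893   -0.05397294  0.05571693] [ 0.23277154 -1.41109634 -0.03216923]
```

View pics/s7.png

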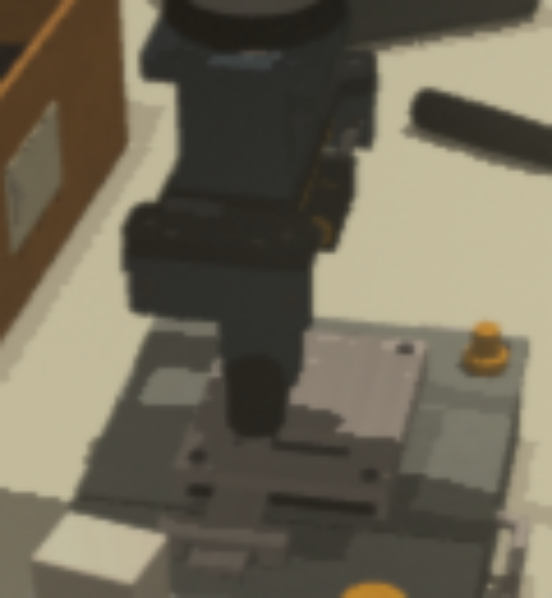

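View pics/w7.png

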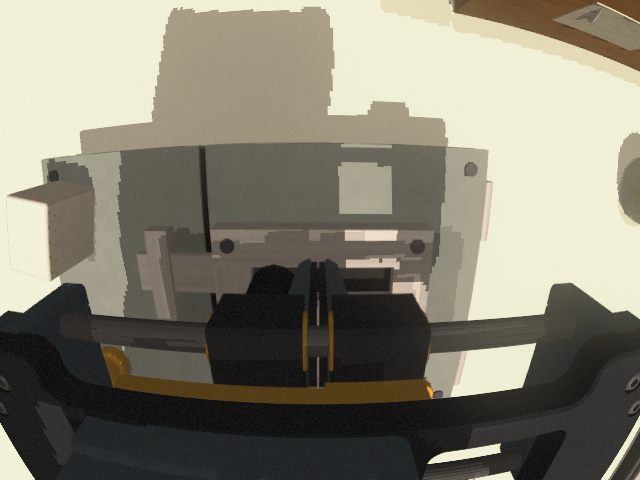

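View pics/t7.png

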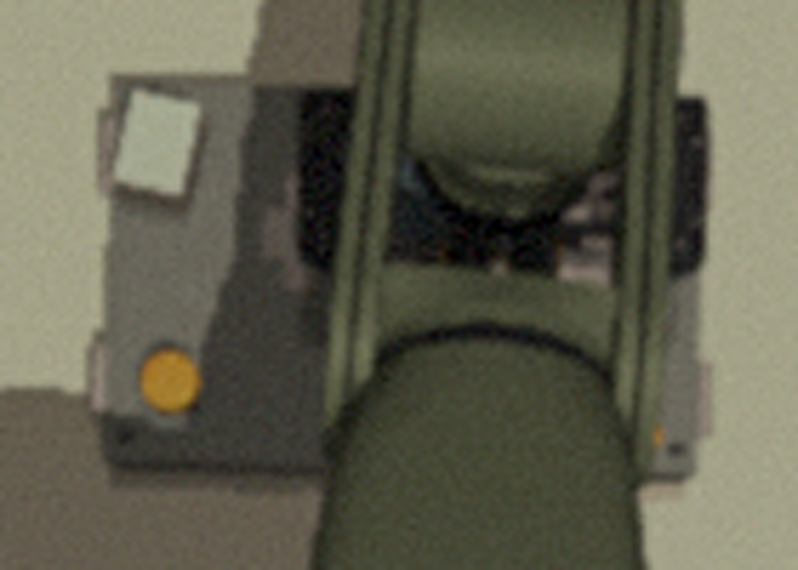

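The knob is close to the corner. I'll advance in small steps until the force shows the wall.

Emit:
servo_tool:
  increments:
    - [[0,-0.7,0],[0,0,0]]
    - [[0,-1.4,0],[0,0,0]]
    - [[0,-2,0],[0,0,0]]
    - [[0,-2.5,0],[0,0,0]]
    - [[0,-2.5,0],[0,0,0]]

```text
time_s: 7.48
ee_pos: [0.586, -0.0514, 0.0557]
tcp_rot: [-148.0, 90.0, 29.6]
wrist_force: [-0.4, -0.8, 0.3]
opening: 0.005
```

Emit:
servo_tool:
  increments:
    - [[0,-0.4,0],[0,0,0]]
    - [[0,-0.7,0],[0,0,0]]
    - [[0,-1,0],[0,0,0]]
    - [[0,-1,0],[0,0,0]]
    - [[0,-1,0],[0,0,0]]

```text
time_s: 8.1
ee_pos: [0.586, -0.0504, 0.0557]
tcp_rot: [-141.3, 90.0, 36.2]
wrist_force: [-0.4, -1.3, 0.2]
opening: 0.003
```

Emit:
servo_tool:
  increments:
    - [[0,-0.4,0],[0,0,0]]
    - [[0,-0.7,0],[0,0,0]]
    - [[0,-1,0],[0,0,0]]
    - [[0,-1,0],[0,0,0]]
    - [[0,-1,0],[0,0,0]]

```text
time_s: 8.72
ee_pos: [0.5861, -0.0494, 0.0557]
tcp_rot: [-140.4, 90.0, 37.1]
wrist_force: [0.3, -1.4, -0.1]
opening: 0.009
```

Emit:
servo_tool:
  increments:
    - [[0,-0.4,0],[0,0,0]]
    - [[0,-0.7,0],[0,0,0]]
    - [[0,-1,0],[0,0,0]]
    - [[0,-1,0],[0,0,0]]
    - [[0,-1,0],[0,0,0]]

```text
time_s: 9.35
ee_pos: [0.5861, -0.0483, 0.0557]
tcp_rot: [-131.9, 90.0, 45.7]
wrist_force: [0.7, -1.1, -0.0]
opening: 0.005
```

Emit:
servo_tool:
  increments:
    - [[0,-0.4,0],[0,0,0]]
    - [[0,-0.7,0],[0,0,0]]
    - [[0,-1,0],[0,0,0]]
    - [[0,-1,0],[0,0,0]]
    - [[0,-1,0],[0,0,0]]

```text
time_s: 9.98
ee_pos: [0.5862, -0.0474, 0.0557]
tcp_rot: [-133.6, 90.0, 44.0]
wrist_force: [-0.2, -2.6, -0.2]
opening: 0.002
```

Emit:
servo_tool:
  increments:
    - [[0,-0.3,0],[0,0,0]]
    - [[0,-0.5,0],[0,0,0]]
    - [[0,-0.8,0],[0,0,0]]
    - [[0,-0.8,0],[0,0,0]]
    - [[0,-0.8,0],[0,0,0]]

```text
time_s: 10.6
ee_pos: [0.5862, -0.047, 0.0557]
tcp_rot: [154.7, 90.0, -27.7]
wrist_force: [-0.5, -4.0, 0.2]
opening: 0.01
```

```bash
python3 look.py s8; python3 - <<'E'
from h import *
for n in("s6","s7","s8"):
    p,im,d=pickle.load(open(n+".pkl","rb"));iK=np.linalg.inv(p['K'])
    uu,vv=np.meshgrid(np.arange(640),np.arange(480))
    W=(np.stack([uu,vv,np.ones_like(uu)],-1)@iK.T*d[...,None])@Rc(p).T+p['eye']
    # knob near surface: z .085-.103
    m=(W[...,2]>.086)&(W[...,2]<.101)&(abs(W[...,0]-.585)<.006)&(W[...,1]<.03)&(W[...,1]>-.11)
    print(n,m.sum(),np.percentile(W[m][:,1],[10,50,90]).round(4))
    m=(abs(W[...,2]-.1085)<.004)&(abs(W[...,0]-.585)<.014)&(W[...,1]<.03)&(W[...,1]>-.10)
    print(W[m].mean(0).round(4),m.sum())
E
```

```text
10.6 [ 0.58623239 -0.04695346  0.05573639] [-0.51618515 -3.95261801  0.15785201]
s6 30 [-0.0433 -0.0404 -0.0384]
[ 0.5844 -0.0544  0.108 ] 116
s7 31 [-0.0203 -0.0186 -0.0165]
[ 0.5848 -0.0318  0.1082] 112
s8 37 [-0.0134 -0.0113 -0.0099]
[ 0.5847 -0.0257  0.1082] 120
```

View pics/s8.png

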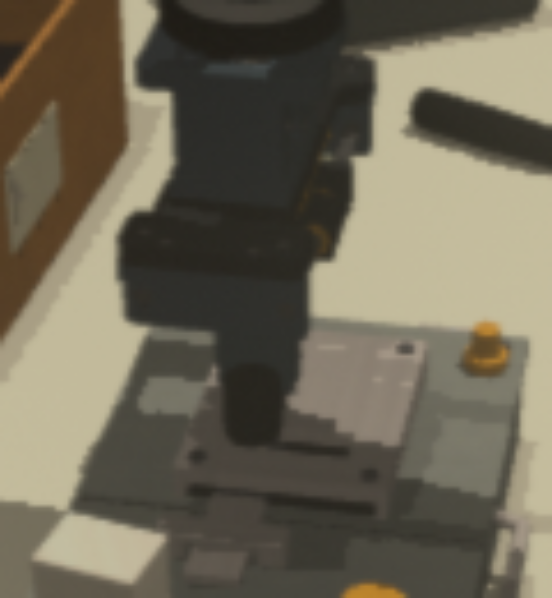

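Emit:
servo_tool:
  increments:
    - [[0,-0.3,0],[0,0,0]]
    - [[0,-0.5,0],[0,0,0]]
    - [[0,-0.8,0],[0,0,0]]
    - [[0,-0.8,0],[0,0,0]]
    - [[0,-0.8,0],[0,0,0]]

```text
time_s: 11.28
ee_pos: [0.5862, -0.0469, 0.0558]
tcp_rot: [110.0, 89.9, -72.4]
wrist_force: [0.4, -6.8, 0.1]
opening: 0.002
```

The force is 6.8 N with no further motion, so the knob is at the corner wall. Next I'll back off and go round to the knob's +x side.

Emit:
servo_tool:
  increments:
    - [[0,10,0],[0,0,0]]
    - [[0,22,0],[0,0,0]]
    - [[0,27,-12],[0,0,0]]
    - [[0,27,-28],[0,0,0]]
    - [[0,27,-42],[0,0,0]]

```text
time_s: 11.9
ee_pos: [0.6284, -0.0758, 0.0559]
tcp_rot: [141.0, 89.9, -41.4]
wrist_force: [-0.6, 0.3, -0.4]
opening: 0.003
```

```bash
python3 look.py s9; python3 - <<'E'
from plant import *
from h import *
print(go(observe(),[.628,-.027,.0555],want(-1)))
p=camera_params("wrist");im,d=read_camera("wrist");cv2.imwrite("pics/w9.png",im);pickle.dump((p,im,d),open("w9.pkl","wb"))
E
```

```text
11.9 [ 0.62842809 -0.07575488  0.05585024] [-0.59985472  0.34764308 -0.38458781]
(array([  0.2, -48.7,   4.5]), array([ 0.003 , -0.0037, -0.0012]))
```

View pics/s9.png

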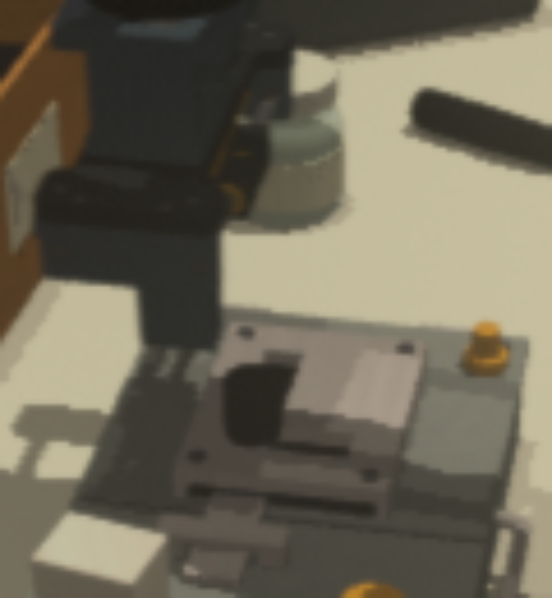

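The fingers are clear on the +x side, and the knob rests at the corner near (290,236). I'll move level with it, beyond its +x face.

Emit:
servo_tool:
  increments:
    - [[0,-12,0],[0,0,0]]
    - [[0,-26,0],[0,0,0]]
    - [[0,-40,1],[0,0,0]]
    - [[0,-49,2],[0,0,0]]
    - [[0,-49,2],[0.003,-0.004,0]]

```text
time_s: 12.62
ee_pos: [0.6288, -0.0257, 0.0557]
tcp_rot: [29.0, 89.8, -153.5]
wrist_force: [-0.1, -0.6, 0.4]
opening: 0.001
```

```bash
python3 look.py s10; python3 - <<'E'
from plant import *
from h import *
print(go(observe(),[.622,-.027,.0555],want(-1)))
p=camera_params("wrist");im,d=read_camera("wrist");cv2.imwrite("pics/w10.png",im);pickle.dump((p,im,d),open("w10.pkl","wb"))
E
```

```text
12.625 [ 0.62878692 -0.02565984  0.05574288] [-0.1477431  -0.59995303  0.36069398]
(array([0.2, 1.1, 7.1]), array([ 0.0009,  0.0021, -0.0015]))
```

View pics/s10.png

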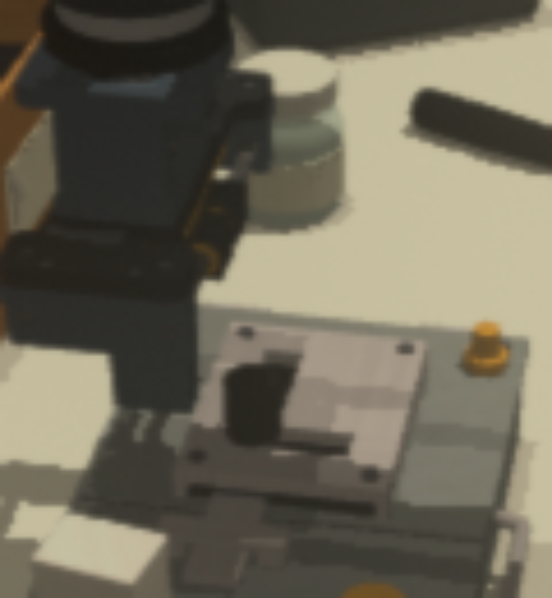

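The fingers are beside the knob with about a 14 mm gap. Push toward -x.

Emit:
servo_tool:
  increments:
    - [[0,0,5],[0,0,0]]
    - [[0,0,9],[0,0,0]]
    - [[0,0,12],[0,0,0]]
    - [[0,0,15],[0,0,0]]
    - [[0,0,18],[0,0,0]]

```text
time_s: 13.35
ee_pos: [0.612, -0.026, 0.0559]
tcp_rot: [99.8, 89.9, -82.8]
wrist_force: [2.5, -1.2, -0.7]
opening: 0.005
```

Emit:
servo_tool:
  increments:
    - [[0,0,3],[0,0,0]]
    - [[0,0,6],[0,0,0]]
    - [[0,0,9],[0,0,0]]
    - [[0,0,12],[0,0,0]]
    - [[0,0,13],[0,0,0]]

```text
time_s: 13.98
ee_pos: [0.5988, -0.0254, 0.056]
tcp_rot: [95.4, 89.9, -87.1]
wrist_force: [2.3, -0.5, -0.7]
opening: 0.001
```

```bash
python3 look.py s11
```

```text
13.975 [ 0.59876359 -0.02542386  0.05595713] [ 2.2911167  -0.51798458 -0.71440672]
```

View pics/s11.png

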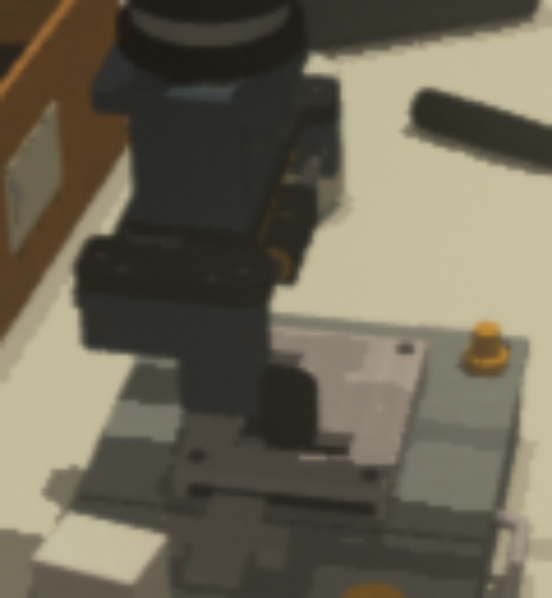

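The knob is moving along the short leg at 2.3 N, now near (297,237). Continue, then go slowly near the end.

Emit:
servo_tool:
  increments:
    - [[0,0,3],[0,0,0]]
    - [[0,0,6],[0,0,0]]
    - [[0,0,9],[0,0,0]]
    - [[0,0,12],[0,0,0]]
    - [[0,0,13],[0,0,0]]

```text
time_s: 14.65
ee_pos: [0.5854, -0.0248, 0.056]
tcp_rot: [81.7, 89.9, -100.9]
wrist_force: [2.5, -0.2, -1.2]
opening: 0.005
```

Emit:
servo_tool:
  increments:
    - [[0,0,0.7],[0,0,0]]
    - [[0,0,1.4],[0,0,0]]
    - [[0,0,2],[0,0,0]]
    - [[0,0,2.5],[0,0,0]]
    - [[0,0,2.5],[0,0,0]]

```text
time_s: 15.28
ee_pos: [0.5828, -0.0247, 0.056]
tcp_rot: [75.8, 89.9, -106.8]
wrist_force: [1.2, -0.7, -0.8]
opening: 0.005
```

Emit:
servo_tool:
  increments:
    - [[0,0,0.4],[0,0,0]]
    - [[0,0,0.7],[0,0,0]]
    - [[0,0,1],[0,0,0]]
    - [[0,0,1],[0,0,0]]
    - [[0,0,1],[0,0,0]]

```text
time_s: 15.9
ee_pos: [0.5817, -0.0246, 0.0559]
tcp_rot: [73.1, 89.9, -109.4]
wrist_force: [2.7, -0.2, -0.6]
opening: 0.004
```

Emit:
servo_tool:
  increments:
    - [[0,0,0.4],[0,0,0]]
    - [[0,0,0.7],[0,0,0]]
    - [[0,0,1],[0,0,0]]
    - [[0,0,1],[0,0,0]]
    - [[0,0,1],[0,0,0]]

```text
time_s: 16.52
ee_pos: [0.5807, -0.0246, 0.0559]
tcp_rot: [68.7, 89.9, -113.9]
wrist_force: [1.9, -0.7, -1.2]
opening: 0.004
```

Emit:
servo_tool:
  increments:
    - [[0,0,0.4],[0,0,0]]
    - [[0,0,0.7],[0,0,0]]
    - [[0,0,1],[0,0,0]]
    - [[0,0,1],[0,0,0]]
    - [[0,0,1],[0,0,0]]

```text
time_s: 17.15
ee_pos: [0.5796, -0.0246, 0.0559]
tcp_rot: [64.7, 89.9, -117.9]
wrist_force: [1.6, -0.2, -0.4]
opening: 0.008
```

Emit:
servo_tool:
  increments:
    - [[0,0,0.4],[0,0,0]]
    - [[0,0,0.7],[0,0,0]]
    - [[0,0,1],[0,0,0]]
    - [[0,0,1],[0,0,0]]
    - [[0,0,1],[0,0,0]]

```text
time_s: 17.77
ee_pos: [0.5786, -0.0245, 0.0559]
tcp_rot: [62.7, 89.9, -119.8]
wrist_force: [1.2, 0.1, -0.9]
opening: 0.007
```

Emit:
servo_tool:
  increments:
    - [[0,0,0.3],[0,0,0]]
    - [[0,0,0.6],[0,0,0]]
    - [[0,0,0.8],[0,0,0]]
    - [[0,0,0.8],[0,0,0]]
    - [[0,0,0.8],[0,0,0]]

```text
time_s: 18.4
ee_pos: [0.5782, -0.0245, 0.056]
tcp_rot: [85.5, 89.9, -97.1]
wrist_force: [4.0, -0.8, -1.4]
opening: 0.006
```

Force is rising as at the first wall. One more small step should confirm it.

Emit:
servo_tool:
  increments:
    - [[0,0,0.3],[0,0,0]]
    - [[0,0,0.6],[0,0,0]]
    - [[0,0,0.8],[0,0,0]]
    - [[0,0,0.8],[0,0,0]]
    - [[0,0,0.8],[0,0,0]]

```text
time_s: 19.02
ee_pos: [0.578, -0.0245, 0.0561]
tcp_rot: [129.3, 89.9, -53.3]
wrist_force: [5.2, -0.1, -3.4]
opening: 0.004
```

The end wall is at TCP x=0.578, as predicted. I'll back off sideways and then rise clear.

Emit:
servo_tool:
  increments:
    - [[0,0,-6],[0,0,0]]
    - [[0,0,-15],[0,0,0]]
    - [[0,0,-26],[0,0,0]]
    - [[-15,0,-30],[0,0,0]]
    - [[-40,0,-30],[0,0,0]]

```text
time_s: 19.65
ee_pos: [0.6078, -0.0257, 0.0964]
tcp_rot: [66.7, 89.9, -115.8]
wrist_force: [-1.1, 0.3, 0.1]
opening: 0.007
```

Emit:
servo_tool:
  increments:
    - [[-35,20,0],[0,0,0]]
    - [[-70,60,0],[0,0,0]]
    - [[-90,110,0],[0,0,0]]
    - [[-90,160,0],[0,0,0]]
    - [[-90,200,0],[0,0,0]]

```text
time_s: 20.27
ee_pos: [0.5988, -0.2274, 0.1885]
tcp_rot: [110.4, 89.9, -72.2]
wrist_force: [0.3, 0.3, -0.6]
opening: 0.006
```

Emit:
servo_tool:
  increments:
    - [[0,30,0],[0,0,0]]
    - [[0,60,0],[0,0,0]]
    - [[0,80,0],[0,0,0]]
    - [[0,80,0],[0,0,0]]
    - [[0,80,0],[0,0,0]]

```text
time_s: 20.9
ee_pos: [0.5952, -0.3062, 0.1888]
tcp_rot: [114.9, 89.9, -67.6]
wrist_force: [0.3, 0.4, 0.1]
opening: 0.006
```

```bash
python3 look.py s12; python3 - <<'E'
from plant import *
from h import *
p=camera_params("top");im,d=read_camera("top");pickle.dump((p,im,d),open("t12.pkl","wb"));cv2.imwrite("pics/t12.png",cv2.resize(im[190:290,240:380],None,fx=5.7,fy=5.7,interpolation=cv2.INTER_CUBIC))
uu,vv=np.meshgrid(np.arange(640),np.arange(480));iK=np.linalg.inv(p['K'])
for n in("top0","t12"):
    d=pickle.load(open(n+".pkl","rb"))[2]
    W=(np.stack([uu,vv,np.ones_like(uu)],-1)@iK.T*d[...,None])@Rc(p).T+p['eye']
    m=(abs(W[...,2]-.109)<.009)&(abs(W[...,0]-.565)<.045)&(abs(W[...,1]+.055)<.06)
    print(n,cv2.minEnclosingCircle((W[m][:,:2]*1000).astype(np.float32)),W[m].mean(0),m.sum())
E
```

```text
20.9 [ 0.59523627 -0.3062466   0.18878457] [0.32618213 0.44238912 0.11203413]
top0 ((583.6038818359375, -71.19334411621094), 13.358521461486816) [ 0.58334034 -0.0711522   0.10772829] 77
t12 ((549.434326171875, -22.918115615844727), 12.66501522064209) [ 0.5491993  -0.0227037   0.10837257] 71
```

View pics/s12.png

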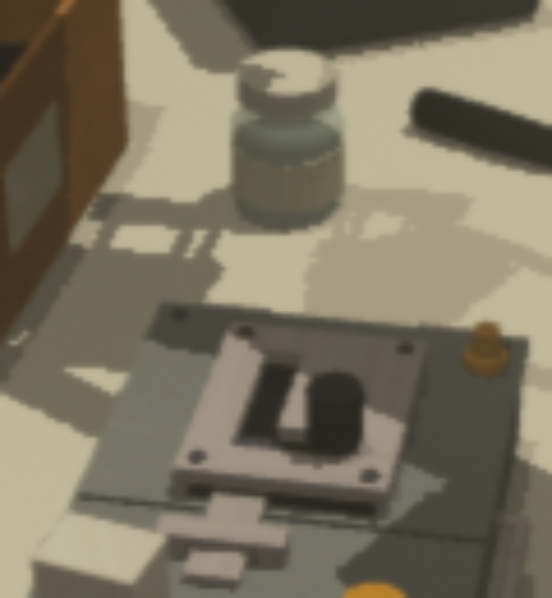

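View pics/t12.png

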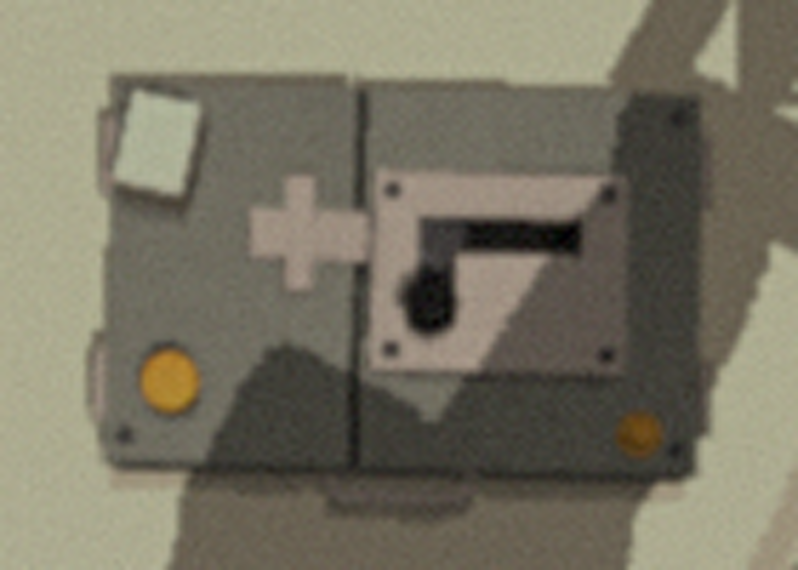

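The knob measures (0.549,-0.023), z 0.108, at the end of the short leg. The bolt is through the keeper and the goods on the case haven't moved. I'll hand it in.

```bash
python3 -c "
from plant import *
print(observe()['qvel'].round(2)); print(close_job())"
```

```text
[ 0.15 -0.17  0.01 -0.14 -0.13 -0.11]
the job is handed in; nothing more can be done
None
```

I pushed the bolt knob with closed fingertips along the long leg to the corner wall. Then I went round to its other side and pushed it along the short leg to the end wall. I backed the hand off sideways, raised it clear and handed the job in at about 21 s.

**Knob position:** The final top view puts the knob at (0.549, -0.023) m, within about 2 mm of where the end wall should be. Its top is at about 108 mm, so it is down in the slot. The bolt shows through the keeper.

**Forces:** The wrist force stayed under about 7 N, and both walls showed as a force rise with no further motion.

**Goods:** The carton, coupling and plug on the case look unmoved in the before and after pictures. The jar also looked untouched in the last side view. I did not measure the tape roll, flat carton or screwdriver at the end, but the hand never came near them.

**Disagreement:** The reported TCP lies about 34 mm beyond the real fingertips. The side and wrist depths both showed this, and a harmless pass over the knob met no contact. I worked from the camera heights instead, driving the reported z down to about 0.056 m.

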